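Cross-stack washed frame bars on the drying rack

ROBOT

A 6-joint arm with a two-finger parallel gripper is mounted at the origin on the work surface. World frame = base frame: x ahead of the robot, y to its left, z up, the work surface at z = 0. Lengths are in m, angles in rad, forces in N, time in s.
With the tool pointing down it reaches from about 0.35 to 0.975 m from the base axis. Payload 4.9 kg.
Tool frame: the origin (TCP) lies midway between the tips of the shut fingers; the grasp point (between the pads) lies 19 mm behind it; z points along the fingers, y is the line along which they close (so a half turn about z gives the same grasp; the last joint's range is limited). The gripper opens to 85 mm and grips with 20 to 120 N. Pads are 22 mm wide; open, the fingers measure 114 mm over their backs; the gripper's body (76 mm by 85 mm) begins 54 mm behind the grasp point. The pads swing forward as they close: fully open they stand 13 mm farther back than shut.
Start: joints at [-0.119, 0.053, 1.613, -0, 1.476, -0.119], TCP at [0.625, 0, 0.231] pointing down, gripper open.
Joint ranges: [-3.01, 3.01], [-1.01, 2.22], [0.06, 2.58], [-1.02, 4.17], [0.09, 2.62], [-3.14, 3.14]. Speed limits (rad/s): [2.57, 2.57, 3.14, 3.14, 3.14, 3.14].

INTERFACE

Orientations are given as a unit quaternion [w, x, y, z].
In Python, from plant import * gives the robot as it stands.
- The arm moves only by the tool jog_arm, never from a script. Its argument "targets" is a list of rows, each a list of 3 entries, a list of its own where there are three numbers: the shift along the tool's x, y, z in units of 25 mm (1.0 is 25 mm), then the turn, a rotation vector about the tool's x, y, z in units of 8 degrees (1.0 is 8 degrees), then the opening in per cent of the stroke, from 0 (shut) to 100 (fully open). A call has 1 to 8 rows; each row is the pose to reach, as a shift and turn from the pose commanded when the call began, along the tool's axes at that moment; what a row does not reach only later rows make up. A row lasts 1/8 s, in which the tool goes at most 62.5 mm and 10.7 degrees, less where a joint would pass 70% of its speed; a pose out of reach is approached as far as the arm can. A call with a gripper value outside its range is refused whole. The fingers move at their own pace and stop on an object; the grip force is fixed at half the most. Time passes only in rows, so rows that repeat a pose let the fingers close. It gives the time, the measured TCP pose, the force, the opening and the grip force at its end, in the units of the state.
- state(): the state, without advancing time (a new reading comes with each control period).
- grab_frame(name): name is "scene" or "side" or "wrist"; returns (picture, depth): 400x640x3 uint8, red, green, blue; 400x640 float32, m along the optical axis (not along the pixel's ray), 0 where there is no reading.
- camera_params(name): a dict with "fovy" (degrees; the focal length in pixels is half the picture's height over the tangent of half this angle, whatever the lens; pixels are square), "cx", "cy" (the principal point, pixels), "dist" ([k1, k2, p1, p2, k3] as OpenCV has them; the pictures are not rectified), "rvec" (rotation vector, rad) and "tvec" (3), from world to camera coordinates, as OpenCV has them; the wrist camera has in their place "hand_eye" (4x4, takes a point from camera to tool coordinates, whose origin is the TCP and whose axes are the flange's). Camera axes: x right, y down, z forward; pixel columns grow to the right and rows downward; lengths in m; the calibration is good to about 2 mm. A picture is of the moment at which its call begins: read the wrist's pose just before it. camera_params takes no time and is no camera call.
- job_done(): hands the job in; it is judged then, once.
The state is a dict: "time": time; "joint_pos": joint angles; "joint_vel": joint speeds; "joint_efforts": joint torques, N m; "tool_pos": TCP position; "tool_rot": TCP orientation; "contact_force": force on the tool from outside, world axes, zero at the start; "ft_torque": the same for the moment, N m; "gripper_width": opening from 0.0 (shut) to 1.0 (fully open); "grasp_force": force on a finger pad.
Only numpy, scipy, OpenCV 4.12 (cv2) and the standard library are available. Lean on these libraries where they do the work, as an engineer would, in place of code of your own. Each camera call takes 0.05 s, during which the arm holds its last target. There are 200 camera calls.

TASK

Stack the four washed screen-frame bars crosswise on the drying rack so that air gets round them: one long bar already lies across one end of the two cleats; lay the other long bar likewise across the other end, square and centred, its outer edge flush with the cleats' ends, then lay the two short bars square across the long ones, directly above the cleats, with their ends flush with the long bars' outer edges. Set every bar down rather than dropping it, keep the tower neat to about a centimetre, and leave the other things on the bench where they are.

Things in the scene. Friction and masses are not known exactly. Their poses are not given: they have to be found in the camera images.
- rack: Drying rack fixed to the bench: plywood board 140 (x) x 170 (y) x 12 mm with two dark wooden cleats on it, each 120 mm long along the rack's x (ends at x = -60, +60 mm) and 28 mm wide, centre lines at y = -60 and +60 mm, tops 34 mm above the bench. Origin: centre of the board's underside, on the bench; z up.
- rack_mid (a point): Middle of the rack at the height of the cleat tops, 34 mm above the bench; axes as the rack's. In the finished tower the long bars lie along y, centred at x = -46 and +46 mm, y = 0, 44 mm above the bench; the short bars lie along x, centred at y = -60 and +60 mm, x = 0, 64 mm above the bench.
- long_a_mid (a point): One of the two long frame bars: plain pale wood, 160 mm long x 28 mm wide x 20 mm high, 60 g (may vary by a third), lying flat on the bench at the start. The point is its centre, 10 mm above its underside; x along its length, y across its width, z up.
- long_b_mid (a point): One of the two long frame bars: plain pale wood, 160 mm long x 28 mm wide x 20 mm high, 60 g (may vary by a third), already lying loose in its place across the cleats, at their x = +46 mm end (within about 4 mm). The point is its centre, 10 mm above its underside; x along its length, y across its width, z up.
- short_a_mid (a point): One of the two short frame bars: plain pale wood, 120 mm long x 28 mm wide x 20 mm high, 45 g (may vary by a third), lying flat on the bench at the start. The point is its centre, 10 mm above its underside; x along its length, y across its width, z up.
- short_b_mid (a point): One of the two short frame bars: plain pale wood, 120 mm long x 28 mm wide x 20 mm high, 45 g (may vary by a third), lying flat on the bench at the start. The point is its centre, 10 mm above its underside; x along its length, y across its width, z up.
- tape_mid (a point): Bystander: roll of brown tape lying flat, 90 mm across, 36 mm high; the point is its centre.
- stick_mid (a point): Bystander: thin flat wooden stirring stick, 200 x 20 x 5 mm (much thinner than the bars); the point is its centre.
- squeegee_mid (a point): Bystander: squeegee, a wooden handle 150 x 24 x 50 mm with a black rubber blade upward on it, 74 mm high in all; the point is the handle's centre.
- inklid_mid (a point): Bystander: blue lid of an ink tub, a disc 100 mm across, 14 mm high; the point is its centre.
- block_mid (a point): Bystander: wooden block 60 x 45 x 30 mm; the point is its centre.
- spatula_mid (a point): Bystander: ink knife with a wooden handle and a thin steel blade, 180 x 24 x 14 mm, lying flat; the point is near its middle, 7 mm up.
Things that resemble listed ones, but are neither listed nor needed, are in the scene too. Leave any turquoise look-alike of the part that bears short_a_mid alone.

How it is judged:
On the way, in this order (a step that is already met when the one before it is completed fails the run):
1. both long bars lie across the cleats, one at either end (((x of long_a_mid in the frame of rack between 0.034 and 0.058 m and y of long_a_mid in the frame of rack between -0.012 and 0.012 m and z of long_a_mid in the frame of rack between 0.039 and 0.049 m and angle between the x axis of each of long_a_mid, long_b_mid and the y axis of rack, either way round below 0.12 rad and x of long_b_mid in the frame of rack between -0.058 and -0.034 m and y of long_b_mid in the frame of rack between -0.012 and 0.012 m and z of long_b_mid in the frame of rack between 0.039 and 0.049 m) or (x of long_a_mid in the frame of rack between -0.058 and -0.034 m and y of long_a_mid in the frame of rack between -0.012 and 0.012 m and z of long_a_mid in the frame of rack between 0.039 and 0.049 m and angle between the x axis of each of long_a_mid, long_b_mid and the y axis of rack, either way round below 0.12 rad and x of long_b_mid in the frame of rack between 0.034 and 0.058 m and y of long_b_mid in the frame of rack between -0.012 and 0.012 m and z of long_b_mid in the frame of rack between 0.039 and 0.049 m))), for 0.2 s.
2. both short bars lie across the long bars, one above each cleat (((x of short_a_mid in the frame of rack between -0.012 and 0.012 m and y of short_a_mid in the frame of rack between 0.048 and 0.072 m and z of short_a_mid in the frame of rack between 0.059 and 0.069 m and angle between the x axis of each of short_a_mid, short_b_mid and the x axis of rack, either way round below 0.12 rad and x of short_b_mid in the frame of rack between -0.012 and 0.012 m and y of short_b_mid in the frame of rack between -0.072 and -0.048 m and z of short_b_mid in the frame of rack between 0.059 and 0.069 m) or (x of short_a_mid in the frame of rack between -0.012 and 0.012 m and y of short_a_mid in the frame of rack between -0.072 and -0.048 m and z of short_a_mid in the frame of rack between 0.059 and 0.069 m and angle between the x axis of each of short_a_mid, short_b_mid and the x axis of rack, either way round below 0.12 rad and x of short_b_mid in the frame of rack between -0.012 and 0.012 m and y of short_b_mid in the frame of rack between 0.048 and 0.072 m and z of short_b_mid in the frame of rack between 0.059 and 0.069 m))), for 0.2 s.
At the end, for the whole second after the job is handed in: The two long bars lie flat across the cleats, one at either end, and the two short bars lie flat across them, one above each cleat: every bar's centre within 12 mm of its place along and across the rack and 5 mm in height, square to within 0.12 rad, at rest (((x of long_a_mid in the frame of rack between 0.034 and 0.058 m and y of long_a_mid in the frame of rack between -0.012 and 0.012 m and z of long_a_mid in the frame of rack between 0.039 and 0.049 m and angle between the x axis of each of long_a_mid, long_b_mid and the y axis of rack, either way round below 0.12 rad and x of long_b_mid in the frame of rack between -0.058 and -0.034 m and y of long_b_mid in the frame of rack between -0.012 and 0.012 m and z of long_b_mid in the frame of rack between 0.039 and 0.049 m) or (x of long_a_mid in the frame of rack between -0.058 and -0.034 m and y of long_a_mid in the frame of rack between -0.012 and 0.012 m and z of long_a_mid in the frame of rack between 0.039 and 0.049 m and angle between the x axis of each of long_a_mid, long_b_mid and the y axis of rack, either way round below 0.12 rad and x of long_b_mid in the frame of rack between 0.034 and 0.058 m and y of long_b_mid in the frame of rack between -0.012 and 0.012 m and z of long_b_mid in the frame of rack between 0.039 and 0.049 m)) and ((x of short_a_mid in the frame of rack between -0.012 and 0.012 m and y of short_a_mid in the frame of rack between 0.048 and 0.072 m and z of short_a_mid in the frame of rack between 0.059 and 0.069 m and angle between the x axis of each of short_a_mid, short_b_mid and the x axis of rack, either way round below 0.12 rad and x of short_b_mid in the frame of rack between -0.012 and 0.012 m and y of short_b_mid in the frame of rack between -0.072 and -0.048 m and z of short_b_mid in the frame of rack between 0.059 and 0.069 m) or (x of short_a_mid in the frame of rack between -0.012 and 0.012 m and y of short_a_mid in the frame of rack between -0.072 and -0.048 m and z of short_a_mid in the frame of rack between 0.059 and 0.069 m and angle between the x axis of each of short_a_mid, short_b_mid and the x axis of rack, either way round below 0.12 rad and x of short_b_mid in the frame of rack between -0.012 and 0.012 m and y of short_b_mid in the frame of rack between 0.048 and 0.072 m and z of short_b_mid in the frame of rack between 0.059 and 0.069 m)) and linear speed of each of long_a, long_b, short_a, short_b below 0.02 m/s); the robot touches nothing.
It fails at once if a bystander (tape, stick, squeegee, ink lid, block or ink knife) moved more than 30 mm (distance of any of tape_mid, stick_mid, squeegee_mid, inklid_mid, block_mid, spatula_mid from where it was at the start of the episode above 0.03 m).
It fails at once if a bar dropped or thrown (moving out of the fingers faster than 0.6 m/s) ((linear speed of long_a above 0.6 m/s and contact force between the fingers and long_a below 0.1 N) or (linear speed of long_b above 0.6 m/s and contact force between the fingers and long_b below 0.1 N) or (linear speed of short_a above 0.6 m/s and contact force between the fingers and short_a below 0.1 N) or (linear speed of short_b above 0.6 m/s and contact force between the fingers and short_b below 0.1 N)).
It also fails if it takes over 67 s, if anything falls off the work surface, if the arm or the gripper's body presses on something with over 40 N, if the wrist force passes 120 N, or if a joint passes its speed limit or range.

## Working session

There is one attempt and no reset: what is moved stays moved. The work goes in short steps, Python scripts to look and compute and a tool call to move; the robot and the scene stay as the last step left them, time stands still between calls to the robot, and variables do not carry over. Pictures are saved under pics/ and viewed, at most 10 in all, crops included, and the job is handed in when it is done.

Besides the shell and the picture viewer there is one more tool, called after "Emit:" as name(argument=value, ...) on one line, values as JSON. jog_arm: Moves the arm, as the interface text tells. Its arguments: {"type":"object","properties":{"targets":{"type":"array"}},"required":["targets"]}

```bash
mkdir -p pics; cat > h.py <<'E'
from plant import *
import numpy as np, cv2
from scipy.spatial.transform import Rotation as R
def world(name):
    s=state(); im,d=grab_frame(name); p=camera_params(name)
    f=200/np.tan(np.radians(p['fovy'])/2)
    K=np.array([[f,0,p['cx']],[0,f,p['cy']],[0,0,1]])
    u,v=np.meshgrid(np.arange(640.),np.arange(400.))
    n=cv2.undistortPoints(np.stack([u,v],-1).reshape(-1,1,2),K,np.array(p['dist'])).reshape(400,640,2)
    c=np.dstack([n*d[...,None],d])
    if 'rvec' in p:
        Rm=cv2.Rodrigues(np.array(p['rvec']))[0]; w=(c-np.array(p['tvec']).ravel())@Rm
    else:
        H=np.array(p['hand_eye']); q=s['tool_rot']; Rt=R.from_quat([q[1],q[2],q[3],q[0]]).as_matrix()
        w=(c@H[:3,:3].T+H[:3,3])@Rt.T+np.array(s['tool_pos'])
    w[d==0]=np.nan
    return im,w
E
python3 - <<'E'
from h import *
print(state())
for n in('scene','side'):
    im,w=world(n); cv2.imwrite(f'pics/{n}0.png',im[...,::-1]); np.savez(f'/tmp/{n}0.npz',im=im,w=w)
E
```

```text
{'time': 0.0, 'joint_pos': array([-1.19007463e-01,  5.33616426e-02,  1.61430957e+00,  1.74132650e-05,
        1.47599865e+00, -1.18978287e-01]), 'joint_vel': array([-0.00069226,  0.0008254 ,  0.00054034, -0.00055014, -0.00351784,
       -0.00045846]), 'joint_efforts': array([ 2.70554956e-04, -3.93670499e+01, -3.70175600e+01, -1.62778279e-04,
        6.93513779e-03, -6.06393527e-06]), 'tool_pos': array([6.24371158e-01, 7.58238975e-05, 2.30050757e-01]), 'tool_rot': array([-8.21750210e-04,  7.07117304e-01,  7.07095495e-01, -6.35214990e-04]), 'contact_force': array([-0.10676247,  0.1470282 , -0.4167353 ]), 'ft_torque': array([0.01340656, 0.00333393, 0.0346069 ]), 'grasp_force': 0.0, 'gripper_width': 0.9968283218279101}
```

View pics/scene0.png

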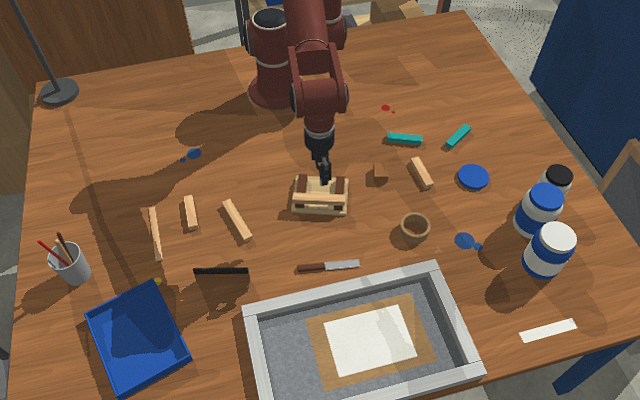

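View pics/side0.png

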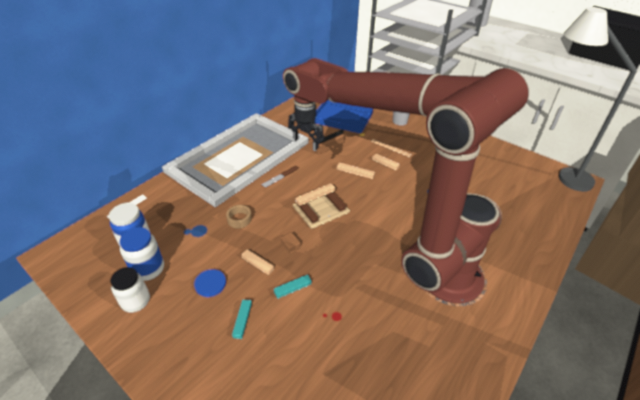

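The scene picture shows these candidates:
- Pale pieces: (237,220), (190,213), (421,173), and (155,235), which is thin and probably the stick.
- Turquoise look-alikes: (405,138) and (458,135).
- Block: (380,172).
- Rack: (320,195), with the long bar on its far-from-base side at (320,197).

Next I'll measure them.

```bash
cat >> h.py <<'E'
def rect(P):
    (c,s,a)=cv2.minAreaRect((P[:,:2]*1000).astype(np.float32))
    if s[0]<s[1]: s=(s[1],s[0]); a+=90
    return np.round(c,1),np.round(s,1),round((a+90)%180-90,1),round(float(np.median(P[:,2]))*1000,1)
def blob(w,seed,zlo,zhi,box=60,mask=None):
    m=(w[...,2]>zlo)&(w[...,2]<zhi)
    if mask is not None: m&=mask
    m=cv2.morphologyEx(m.astype(np.uint8),cv2.MORPH_OPEN,np.ones((2,2),np.uint8))
    n,l=cv2.connectedComponents(m)
    u,v=seed; k=l[v,u]
    if k==0:
        sub=l[v-4:v+5,u-4:u+5]; sub=sub[sub>0]
        if len(sub)==0: return None
        k=np.bincount(sub).argmax()
    return rect(w[l==k])
E
python3 - <<'E'
from h import *
D=np.load('/tmp/scene0.npz'); im,w=D['im'],D['w']
for n,s,lo,hi in [('p237',(237,220),.013,.03),('p190',(190,213),.013,.03),('p421',(421,173),.013,.03),('stick',(155,235),.002,.03),('block',(379,170),.022,.04),('tape',(404,226),.025,.05),('lid',(473,176),.008,.03),('squeegee',(220,270),.03,.1),('knife',(325,266),.004,.03),('longb',(320,197),.045,.065),('board',(320,212),.006,.018),('teal',(405,138),.013,.03)]:
    print(n,blob(w,s,lo,hi), np.round(w[s[1],s[0]],3))
big=cv2.resize(im[120:270,130:450],None,fx=2.4,fy=2.4,interpolation=cv2.INTER_CUBIC); cv2.imwrite('pics/crop1.png',big[...,::-1])
E
```

```text
p237 (array([ 554.9, -238.7]), array([164.3,  34.2]), 15.5, nan) [ 0.561 -0.241  0.017]
p190 (array([nan, nan]), array([0., 0.]), 0.0, nan) [ 0.502 -0.376  0.022]
p421 (array([529.3, 376.1]), array([122.1,  44. ]), 3.2, 22.0) [0.54  0.363 0.025]
stick (array([ 533.5, -486.2]), array([216.6,  26.9]), 2.4, nan) [ 0.542 -0.49   0.005]
block (array([487.2, 245.1]), array([90.5, 41.2]), -21.4, nan) [0.496 0.235 0.028]
tape (array([730.9, 272.2]), array([98.1, 90.2]), 76.5, nan) [0.706 0.245 0.004]
lid (array([587.6, 529.3]), array([107.2,  91.4]), -65.0, nan) [0.585 0.528 0.01 ]
squeegee (array([ 755.3, -309.5]), array([147.3,  47. ]), 89.1, nan) [ 0.754 -0.312  0.077]
knife (array([781.6,  -9.2]), array([180.4,  22.8]), 81.2, nan) [ 0.782 -0.024  0.013]
longb (array([572. ,  20.6]), array([164.9,  52.8]), 82.0, nan) [0.571 0.018 0.055]
board (array([583.8,  14.2]), array([168. ,  35.2]), 74.0, nan) [0.592 0.012 0.008]
teal (array([376.2, 371.2]), array([123.7,  40. ]), 72.8, nan) [0.376 0.371 0.018]
```

View pics/crop1.png

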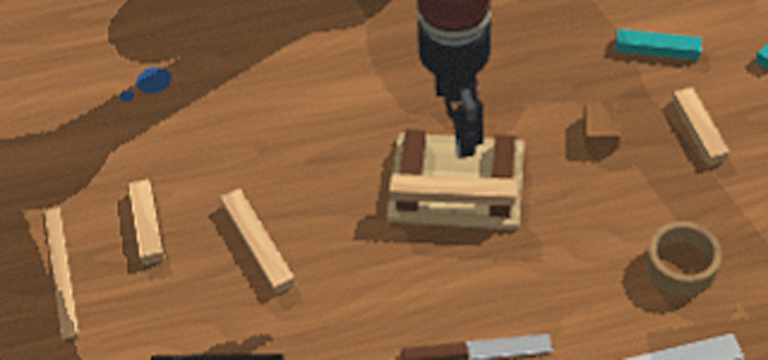

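The crop shows three 20 mm bars: the long one at scene (237,220), and the short ones at (190,213) and (421,173). The stick at (155,235) is thin, so it's excluded, and so are the turquoise pieces. Next I'll measure the rack from the wrist camera at its current position.

```bash
python3 - <<'E'
from h import *
im,w=world('wrist'); cv2.imwrite('pics/wrist0.png',im[...,::-1]); np.savez('/tmp/wrist0.npz',im=im,w=w)
D=np.load('/tmp/scene0.npz'); w=D['w']
ok=np.isfinite(w[...,2])
for n,c in [('long',(.555,-.239)),('s190',(.502,-.376)),('s421',(.53,.37)),('rack',(.55,.02))]:
    for lo,hi in((.014,.03),(.028,.04),(.048,.06)):
        m=ok&(np.hypot(w[...,0]-c[0],w[...,1]-c[1])<.1)&(w[...,2]>lo)&(w[...,2]<hi)
        if m.sum()>30: print(n,lo,m.sum(),rect(w[m]))
E
```

```text
long 0.014 421 (array([ 555.1, -241.3]), array([165.2,  29.7]), 15.7, 21.3)
s190 0.014 306 (array([ 488.7, -375.1]), array([126.2,  28.3]), 1.3, 21.3)
s421 0.014 281 (array([527.8, 370. ]), array([126. ,  32.6]), 2.7, 21.9)
rack 0.014 457 (array([530.3,  29.9]), array([168.9, 143.7]), 70.0, 16.3)
rack 0.028 353 (array([529.4,  27.7]), array([152.9, 120.2]), 69.4, 35.8)
rack 0.048 437 (array([568.8,  14.9]), array([159.3,  34.9]), 72.3, 55.0)
```

View pics/wrist0.png

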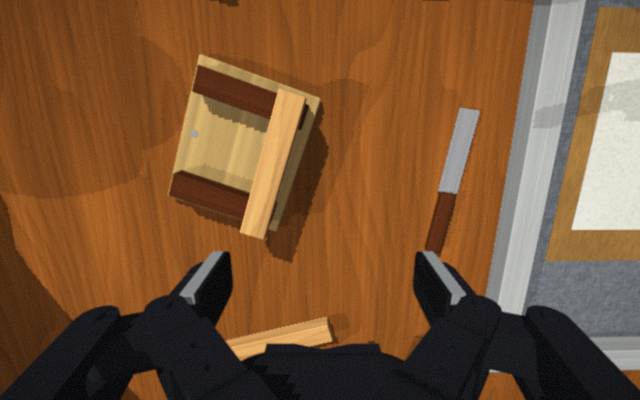

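The wrist view shows the rack at (245,145), yawed, with the long bar on its right side at (272,165). The empty end of the cleats is at left, (180,130).

```bash
python3 - <<'E'
from h import *
D=np.load('/tmp/wrist0.npz'); w=D['w']; im=D['im']
ok=np.isfinite(w[...,2]); v,u=np.mgrid[:400,:640]; ok&=(v<245)&(u<340)
print('bench',np.nanmedian(w[20:60,400:500,2]))
for lo,hi in((.007,.02),(.029,.041),(.049,.062),(.007,.062)):
    m=ok&(w[...,2]>lo)&(w[...,2]<hi)
    m=cv2.morphologyEx(m.astype(np.uint8),cv2.MORPH_OPEN,np.ones((3,3)))>0
    print(lo,m.sum(),rect(w[m]))
    if lo==.029:
        n,l,st,_=cv2.connectedComponentsWithStats(m.astype(np.uint8))
        for k in range(1,n):
            if st[k,4]>200: print('  cleat',rect(w[l==k]))
E
```

```text
bench -3.120733396358433e-05
0.007 8909 (array([528.9,  26.6]), array([168.7, 140.2]), 70.2, 12.1)
0.029 4227 (array([528.7,  26.2]), array([148.1, 120.2]), 70.4, 34.0)
  cleat (array([532.7,  87.9]), array([86.4, 28.5]), -20.2, 34.0)
  cleat (array([494. , -25.2]), array([88.5, 28.4]), -19.1, 34.1)
0.049 4014 (array([570.1,  10.7]), array([158.7,  28.4]), 71.7, 54.1)
0.007 17619 (array([528.7,  26. ]), array([170.2, 140.1]), 70.3, 13.9)
```

Emit:
jog_arm(targets=[[[-2.4,-0.7,0.5],[0,0,1.3],65],[[-4.8,-1.4,1.0],[0,0,2.6],65],[[-7.2,-2.1,1.5],[0,0,3.9],65],[[-9.6,-2.8,2.0],[0,0,5.2],65],[[-9.6,-2.8,2.0],[0,0,6.5],65],[[-9.6,-2.8,2.0],[0,0,7.8],65],[[-9.6,-2.8,2.0],[0,0,9.3],65],[[-9.6,-2.8,2.0],[0,0,9.3],65]])

```text
time: 1.15
tool_pos: [0.5547, -0.24, 0.1809]
tool_rot: [-0.0, 0.991, 0.136, -0.0]
contact_force: [0.0, 0.1, -0.3]
gripper_width: 0.65
grasp_force: 0.0
```

```bash
cat >> h.py <<'E'
def pose():
    s=state(); q=s['tool_rot']; Rt=R.from_quat([q[1],q[2],q[3],q[0]])
    return np.array(s['tool_pos']),Rt
def goto(x,y,z,axis):
    """TCP target in mm, bar axis angle (deg, world) held along tool x"""
    p,Rt=pose(); M=Rt.as_matrix()
    ca=np.degrees(np.arctan2(M[1,0],M[0,0])); d=(axis-ca+90)%180-90
    a=np.radians(ca+d); X=np.array([np.cos(a),np.sin(a),0]); Z=np.array([0,0,-1]); T=np.column_stack([X,np.cross(Z,X),Z])
    print('pos',np.round(p*1000,1),'axis',round(ca,1),'-> shift',np.round(M.T@(np.array([x,y,z])/1000-p)/.025,2),'turn',np.round(np.degrees((Rt.inv()*R.from_matrix(T)).as_rotvec())/8,2))
def near(w,c,r,lo,hi):
    m=np.isfinite(w[...,2])&(np.hypot(w[...,0]-c[0],w[...,1]-c[1])<r)&(w[...,2]>lo)&(w[...,2]<hi)
    m=cv2.morphologyEx(m.astype(np.uint8),cv2.MORPH_OPEN,np.ones((3,3)))>0
    return (m.sum(),)+rect(w[m]) if m.sum()>30 else None
E
python3 - <<'E'
from h import *
im,w=world('wrist'); cv2.imwrite('pics/w1.png',im[...,::-1])
r=near(w,(.555,-.240),.1,.014,.026); print(r, state()['joint_pos'])
goto(555,-240,3,15.6)
E
```

```text
(np.int64(4283), array([ 557.9, -245.3]), array([159.3,  28. ]), 15.9, 20.0) [-5.31227717e-01  4.03746538e-02  1.71084553e+00  3.17616772e-05
  1.39097521e+00  7.65991476e-01]
pos [ 554.8 -239.9  181. ] axis 15.7 -> shift [0.01 0.01 7.12] turn [-0.    0.    0.01]
```

View pics/w1.png

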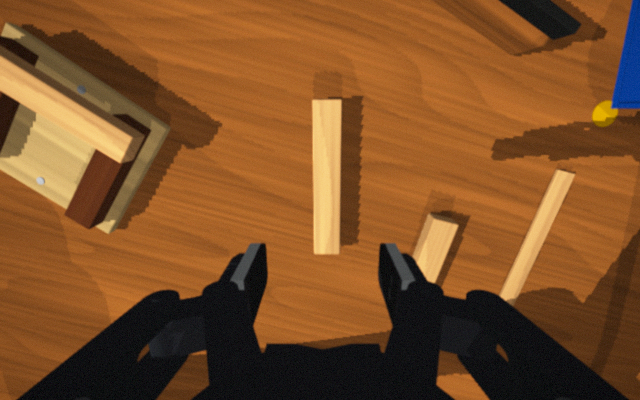

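The wrist view shows the long bar lying between the fingers at (326,177), measured 159×28 mm. I'll descend and grip it.

Emit:
jog_arm(targets=[[[0.06,0.24,2],[0,0,0],65],[[0.06,0.24,4],[0,0,0],65],[[0.06,0.24,5.5],[0,0,0],65],[[0.06,0.24,6.5],[0,0,0],65],[[0.06,0.24,7.1],[0,0,0],65],[[0.06,0.24,7.1],[0,0,0],0],[[0.06,0.24,7.1],[0,0,0],0],[[0.06,0.24,7.1],[0,0,0],0]])

```text
time: 2.2
tool_pos: [0.5591, -0.2459, 0.0054]
tool_rot: [0.001, 0.991, 0.136, 0.001]
contact_force: [-0.1, -0.8, -0.8]
gripper_width: 0.31
grasp_force: 61.3
```

Emit:
jog_arm(targets=[[[0,0,0],[0,0,0],0],[[0,0,0],[0,0,0],0],[[0,0,-1],[0,0,0],0],[[0,0,-2],[0,0,0],0],[[0,0,-4],[0,0,0],0],[[0,0,-6],[0,0,0],0],[[0,0,-7],[0,0,0],0],[[0,0,-7],[0,0,0],0]])

```text
time: 3.2
tool_pos: [0.5594, -0.2462, 0.1818]
tool_rot: [0.002, 0.991, 0.136, 0.002]
contact_force: [-0.3, -0.0, -1.1]
gripper_width: 0.315
grasp_force: 61.5
```

```bash
python3 - <<'E'
from h import *
im,w=world('wrist'); cv2.imwrite('pics/w2.png',im[...,::-1])
p,_=pose(); 
print(near(w,p[:2],.12,p[2]+.002,p[2]+.028))
goto(485.5,42,150,70.3)
E
```

```text
(np.int64(17213), array([ 576.9, -240.6]), array([123.7,  53. ]), 25.9, 197.1)
pos [ 558.3 -245.5  179.2] axis 15.6 -> shift [  0.29 -11.86   1.16] turn [ 0.01 -0.   -6.84]
```

View pics/w2.png

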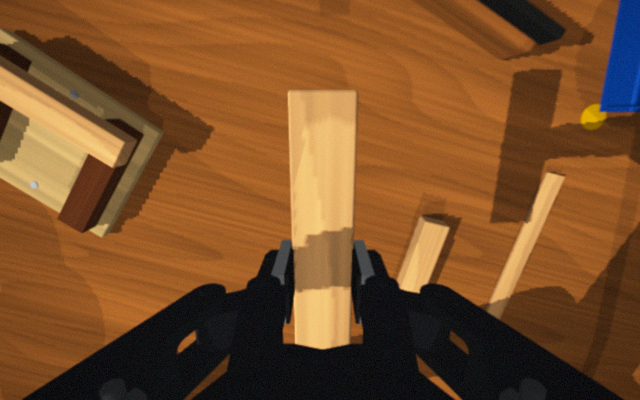

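The bar is held square in the fingers, spanning (290..356, 92..350). Its visible end lets me measure how far it is off along its length and in height.

```bash
cat >> h.py <<'E'
def held(half):
    """held bar in tool frame (mm): end offset, lateral centre, top face heights near/far, yaw"""
    p,Rt=pose(); im,w=world('wrist'); t=(w-p)@Rt.as_matrix()*1000
    m=np.isfinite(t[...,0])&(t[...,2]>-45)&(t[...,2]<20)&(t[...,0]>25)&(t[...,0]<120)&(abs(t[...,1])<25)
    q=t[m]; top=np.median(q[:,2]); q=q[abs(q[:,2]-top)<6]
    f=np.polyfit(q[:,0],q[:,2],1); L=[(x+2.5,np.percentile(q[abs(q[:,0]-x)<3,1],[1,99])) for x in range(30,int(half)-8,6)]
    xs=[a for a,_ in L]; c=[b.mean() for _,b in L]; g=np.polyfit(xs,c,1)
    print('end',np.percentile(q[:,0],99.5)-half,'lat@0',g[1],'yaw',np.degrees(g[0]),'top z@0',f[1],'pitch',np.degrees(f[0]))
E
python3 - <<'E'
from h import *
held(80)
E
```

```text
end -0.9119426337092875 lat@0 1.423810776771368 yaw 0.19051718407093782 top z@0 -15.132981988656441 pitch -0.047617202613559076
```

Emit:
jog_arm(targets=[[[0,-0.8,0.1],[0,0,-0.5],0],[[0.05,-2.4,0.2],[0,0,-1.5],0],[[0.1,-4.4,0.4],[0,0,-2.6],0],[[0.15,-6.4,0.6],[0,0,-3.7],0],[[0.2,-8.4,0.8],[0,0,-4.8],0],[[0.25,-10.4,1.0],[0,0,-5.9],0],[[0.3,-11.5,1.1],[0,0,-6.6],0],[[0.3,-11.85,1.15],[0,0,-6.85],0]])

```text
time: 4.3
tool_pos: [0.4837, 0.0432, 0.1474]
tool_rot: [-0.001, 0.816, 0.578, -0.002]
contact_force: [0.9, -0.2, 0.0]
gripper_width: 0.309
grasp_force: 61.5
```

```bash
python3 - <<'E'
from h import *
goto(485.5,42,40,70.3)
print(state()['grasp_force'])
E
```

```text
pos [483.7  43.2 147.4] axis 70.6 -> shift [-0.02  0.1   4.3 ] turn [-0.03  0.01  0.03]
61.47027611732483
```

Emit:
jog_arm(targets=[[[-0.04,0,1],[0,0,0],0],[[-0.04,0,2.2],[0,0,0],0],[[-0.04,0,3.2],[0,0,0],0],[[-0.04,0,3.9],[0,0,0],0],[[-0.04,0,4.3],[0,0,0],0],[[-0.04,0,4.43],[0,0,0],0],[[-0.04,0,4.43],[0,0,0],0]])

```text
time: 5.18
tool_pos: [0.4858, 0.0409, 0.0399]
tool_rot: [0.0, 0.817, 0.576, 0.0]
contact_force: [1.3, 0.1, 0.3]
gripper_width: 0.308
grasp_force: 61.5
```

Emit:
jog_arm(targets=[[[0,0,0],[0,0,0],45],[[0,0,0],[0,0,0],60],[[0,0,-0.5],[0,0,0],60],[[0,0,-2],[0,0,0],60],[[0,0,-4],[0,0,0],60],[[0,0,-5.5],[0,0,0],60],[[-1.0,0,-6],[0,0,0],60],[[-1.0,0,-6],[0,0,0],60]])

```text
time: 6.18
tool_pos: [0.4778, 0.0167, 0.192]
tool_rot: [0.002, 0.818, 0.576, 0.002]
contact_force: [-0.2, 0.6, 0.1]
gripper_width: 0.601
grasp_force: 0.0
```

```bash
python3 - <<'E'
from h import *
im,w=world('wrist'); cv2.imwrite('pics/w3.png',im[...,::-1])
print(near(w,(.486,.042),.1,.049,.06)); p,_=pose(); print(p)
goto(492,-378,185,1.3)
E
```

```text
(np.int64(7991), array([526.1,  24.5]), array([158.9, 112.4]), 70.4, 54.0)
[0.47722968 0.01733118 0.19050866]
pos [477.2  17.3 190.5] axis 70.3 -> shift [-14.69   5.88   0.22] turn [ 0.01 -0.01  8.63]
```

View pics/w3.png

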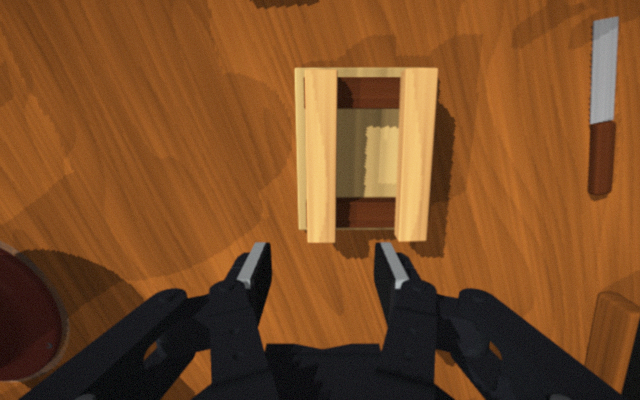

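Both bars lie across the cleats, at (320,155) and (418,155). Now I'll measure each in the rack frame.

```bash
cat >> h.py <<'E'
def tower(zlo,zhi,sep=None):
    im,w=world('wrist'); th=np.radians(-19.7); X=np.array([np.cos(th),np.sin(th)]); Y=np.array([-X[1],X[0]])
    d=w[...,:2]-np.array([.5288,.0265]); r=np.dstack([d@X,d@Y,w[...,2]])
    m=np.isfinite(r[...,2])&(abs(r[...,0])<.11)&(abs(r[...,1])<.12)
    b=m&(r[...,2]>.007)&(r[...,2]<.017); print('board',rect(r[b]))
    print('board xlim',np.percentile(r[b][:,0],[.5,99.5]),'ylim',np.percentile(r[b][:,1],[.5,99.5]))
    a=m&(r[...,2]>zlo)&(r[...,2]<zhi)
    a=cv2.morphologyEx(a.astype(np.uint8),cv2.MORPH_OPEN,np.ones((3,3)))
    n,l,st,_=cv2.connectedComponentsWithStats(a)
    for k in range(1,n):
        if st[k,4]>300: print(rect(r[l==k]))
E
python3 - <<'E'
from h import *
tower(.049,.06)
E
```

```text
board (array([-12.8,  -0.3]), array([167.9, 114.9]), 90.0, 12.1)
board xlim [-0.06975648  0.03615425] ylim [-0.08369625  0.0833659 ]
(array([44.1, -1. ]), array([159.7,  28.7]), -88.2, 54.0)
(array([-44.1,  -2.9]), array([159.1,  28.1]), -90.0, 54.0)
```

Both long bars are within 3 mm. Next is the short bar on the right-hand side of the robot (190,213).

Emit:
jog_arm(targets=[[[-1.8,0.7,0.2],[0,0,1.1],60],[[-3.7,1.5,0.2],[0,0,2.2],60],[[-5.6,2.2,0.2],[0,0,3.3],60],[[-7.5,3.0,0.2],[0,0,4.4],60],[[-9.4,3.8,0.2],[0,0,5.5],60],[[-11.3,4.5,0.2],[0,0,6.6],60],[[-13.1,5.2,0.2],[0,0,7.7],60],[[-14.7,5.9,0.2],[0,0,8.65],60]])

```text
time: 7.28
tool_pos: [0.4925, -0.379, 0.1827]
tool_rot: [-0.001, 1.0, 0.008, -0.001]
contact_force: [0.7, 0.8, -0.1]
gripper_width: 0.604
grasp_force: 0.0
```

```bash
python3 - <<'E'
from h import *
im,w=world('wrist'); cv2.imwrite('pics/w4.png',im[...,::-1])
r=near(w,(.490,-.378),.085,.014,.026); print(r)
if r: goto(*r[1],5,r[3])
E
```

```text
(np.int64(3124), array([ 492. , -379.3]), array([118.1,  27.8]), 1.5, 20.0)
pos [ 492.1 -383.6  182.7] axis 0.6 -> shift [ 0.01 -0.19  7.11] turn [ 0.01  0.01 -0.11]
```

View pics/w4.png

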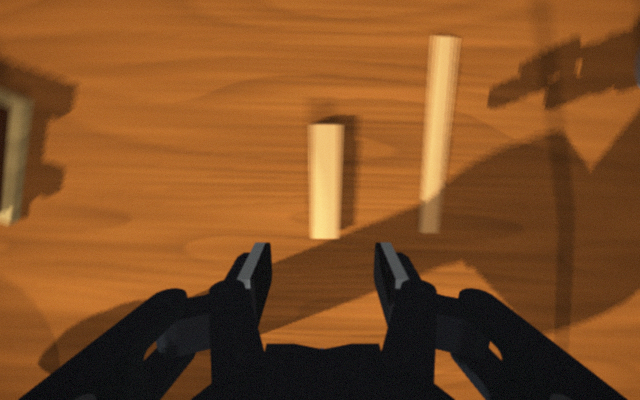

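The short bar is at (326,180), between the fingers, with the stick at (440,130) outside them. The arm was still settling when that picture was taken, so I'll measure again.

Emit:
jog_arm(targets=[[[0,0,0.3],[0,0,0],60],[[0,0,0.6],[0,0,0],60],[[0,0,0.6],[0,0,0],60],[[0,0,0.6],[0,0,0],60]])

```text
time: 7.82
tool_pos: [0.4927, -0.3773, 0.1693]
tool_rot: [-0.0, 1.0, 0.011, -0.0]
contact_force: [-0.3, 0.9, 0.8]
gripper_width: 0.601
grasp_force: 0.0
```

```bash
python3 - <<'E'
from h import *
im,w=world('wrist')
r=near(w,(.490,-.378),.085,.014,.026); print(r)
goto(*r[1],4,r[3])
E
```

```text
(np.int64(3375), array([ 491.6, -379.6]), array([119. ,  27.9]), 0.6, 19.9)
pos [ 492.8 -377.6  169.6] axis 1.3 -> shift [-0.05  0.08  6.63] turn [ 0.   -0.    0.08]
```

Emit:
jog_arm(targets=[[[-0.04,0.06,2],[0,0,0.05],60],[[-0.04,0.06,4],[0,0,0.05],60],[[-0.04,0.06,5.4],[0,0,0.05],60],[[-0.04,0.06,6.2],[0,0,0.05],60],[[-0.04,0.06,6.6],[0,0,0.05],60],[[-0.04,0.06,6.6],[0,0,0.05],0],[[-0.04,0.06,6.6],[0,0,0.05],0],[[-0.04,0.06,6.6],[0,0,0.05],0]])

```text
time: 8.88
tool_pos: [0.4924, -0.3805, 0.0058]
tool_rot: [0.001, 1.0, 0.007, 0.001]
contact_force: [1.0, 1.3, 0.4]
gripper_width: 0.31
grasp_force: 62.2
```

Emit:
jog_arm(targets=[[[0,0,0],[0,0,0],0],[[0,0,-1],[0,0,0],0],[[0,0,-2],[0,0,0],0],[[0,0,-4],[0,0,0],0],[[0,0,-6],[0,0,0],0],[[0,0,-7],[0,0,0],0],[[0,0,-7],[0,0,0],0],[[0,0,-7],[0,0,0],0]])

```text
time: 9.88
tool_pos: [0.4908, -0.379, 0.1774]
tool_rot: [-0.001, 1.0, 0.007, -0.001]
contact_force: [0.5, -0.8, -0.3]
gripper_width: 0.308
grasp_force: 62.0
```

```bash
python3 - <<'E'
from h import *
held(60)
# rack y=-60 : 
th=np.radians(-19.7); c=np.array([528.8,26.5]); Y=np.array([-np.sin(th),np.cos(th)])
for s in(-60,60): print(s,c+s*Y)
goto(*(c-60*Y),170,-19.7)
E
```

```text
end -0.9620264789276334 lat@0 1.8044941779408252 yaw -0.4186671449481263 top z@0 -14.336091130242973 pitch 0.36296611049006494
-60 [508.57428449 -29.98823269]
60 [549.02571551  82.98823269]
pos [ 490.6 -378.8  176.7] axis 0.8 -> shift [  0.91 -13.94   0.3 ] turn [-0.02  0.02  2.56]
```

Emit:
jog_arm(targets=[[[0.05,-0.8,0],[0,0,0.3],0],[[0.15,-2.4,0],[0,0,0.7],0],[[0.3,-4.6,0],[0,0,1.1],0],[[0.45,-6.9,0],[0,0,1.5],0],[[0.6,-9.2,0],[0,0,1.9],0],[[0.75,-11.4,0],[0,0,2.2],0],[[0.88,-13.2,0],[0,0,2.5],0],[[0.92,-13.94,0],[0,0,2.56],0]])

```text
time: 10.92
tool_pos: [0.5084, -0.0284, 0.1769]
tool_rot: [-0.0, 0.985, -0.17, -0.002]
contact_force: [0.1, -0.7, -1.0]
gripper_width: 0.309
grasp_force: 62.1
```

Emit:
jog_arm(targets=[[[0,0,0.3],[0,0,0],0],[[0,0,0.6],[0,0,0],0],[[0,0,1.0],[0,0,0],0],[[0,0,1.0],[0,0,0],0]])

```text
time: 11.42
tool_pos: [0.5087, -0.0315, 0.1525]
tool_rot: [-0.0, 0.985, -0.172, -0.002]
contact_force: [0.2, -0.4, -0.5]
gripper_width: 0.307
grasp_force: 62.1
```

```bash
python3 - <<'E'
from h import *
for i in range(3): goto(508.6,-30,60,-19.7); grab_frame('wrist')
E
```

```text
pos [508.7 -31.5 152.5] axis -19.8 -> shift [-0.01 -0.06  3.7 ] turn [ 0.    0.02 -0.01]
pos [509.2 -31.5 153.4] axis -19.7 -> shift [-0.04 -0.05  3.73] turn [ 0.    0.01 -0.01]
pos [509.6 -31.4 154. ] axis -19.7 -> shift [-0.06 -0.04  3.76] turn [ 0.  0. -0.]
```

Emit:
jog_arm(targets=[[[-0.05,-0.04,1],[0,0,0],0],[[-0.05,-0.04,2],[0,0,0],0],[[-0.05,-0.04,2.9],[0,0,0],0],[[-0.05,-0.04,3.5],[0,0,0],0],[[-0.05,-0.04,3.7],[0,0,0],0],[[-0.05,-0.04,3.8],[0,0,0],0],[[-0.05,-0.04,3.8],[0,0,0],0]])

```text
time: 12.45
tool_pos: [0.5096, -0.0297, 0.0602]
tool_rot: [0.0, 0.985, -0.171, 0.001]
contact_force: [0.2, -0.8, -0.8]
gripper_width: 0.308
grasp_force: 62.0
```

Emit:
jog_arm(targets=[[[0,0,0],[0,0,0],45],[[0,0,0],[0,0,0],60],[[0,0,-0.5],[0,0,0],60],[[0,0,-2],[0,0,0],60],[[0,0,-4],[0,0,0],60],[[-1,0,-5.2],[0,0,0],60],[[-1.6,0,-5.2],[0,0,0],60],[[-1.6,0,-5.2],[0,0,0],60]])

```text
time: 13.45
tool_pos: [0.4712, -0.016, 0.1907]
tool_rot: [0.0, 0.985, -0.171, 0.001]
contact_force: [-0.5, -0.5, -0.6]
gripper_width: 0.602
grasp_force: 0.0
```

```bash
python3 - <<'E'
from h import *
tower(.069,.08); tower(.049,.06)
goto(528,366,185,2.7)
E
```

```text
board (array([15.2, -1. ]), array([170.2, 108.9]), 89.8, 12.0)
board xlim [-0.03453397  0.06949714] ylim [-0.08555603  0.08277073]
(array([  0.8, -60.7]), array([118.5,  28.1]), -0.1, 74.0)
board (array([15.8, -0.9]), array([170.5, 107.6]), 89.8, 12.0)
board xlim [-0.03544183  0.06938506] ylim [-0.08554341  0.08272773]
(array([43.7, 16.6]), array([125. ,  28.4]), -88.7, 53.9)
(array([-43.3,  15.7]), array([122.5,  28. ]), 90.0, 53.8)
pos [471.4 -16.2 189.5] axis -19.7 -> shift [ -3.01 -15.16   0.18] turn [ 0.  -0.  -2.8]
```

The first short bar is placed at (0.8, −60.7), flat. Now the other short bar.

Emit:
jog_arm(targets=[[[-0.4,-2.0,0.1],[0,0,-0.3],60],[[-0.8,-4.0,0.2],[0,0,-0.7],60],[[-1.2,-6.0,0.2],[0,0,-1.1],60],[[-1.6,-8.0,0.2],[0,0,-1.5],60],[[-2.0,-10.0,0.2],[0,0,-1.9],60],[[-2.4,-12.0,0.2],[0,0,-2.3],60],[[-2.8,-14.0,0.2],[0,0,-2.7],60],[[-3.0,-15.16,0.2],[0,0,-2.8],60]])

```text
time: 14.55
tool_pos: [0.5284, 0.3683, 0.183]
tool_rot: [0.0, 1.0, 0.025, -0.001]
contact_force: [-0.4, -1.4, -0.2]
gripper_width: 0.603
grasp_force: 0.0
```

Emit:
jog_arm(targets=[[[0,0,0.3],[0,0,0],60],[[0,0,0.6],[0,0,0],60],[[0,0,0.6],[0,0,0],60],[[0,0,0.6],[0,0,0],60]])

```text
time: 15.05
tool_pos: [0.5283, 0.3652, 0.1693]
tool_rot: [0.0, 1.0, 0.023, -0.0]
contact_force: [-0.6, -0.2, -0.3]
gripper_width: 0.602
grasp_force: 0.0
```

```bash
python3 - <<'E'
from h import *
im,w=world('wrist'); cv2.imwrite('pics/w5.png',im[...,::-1])
r=near(w,(.528,.366),.085,.014,.026); print(r)
if r: goto(*r[1],4,r[3])
E
```

```text
(np.int64(3412), array([528.1, 368.1]), array([118.7,  28. ]), 2.9, 19.9)
pos [528.5 365.4 169.6] axis 2.7 -> shift [-0.01 -0.11  6.63] turn [-0.   -0.   -0.03]
```

View pics/w5.png

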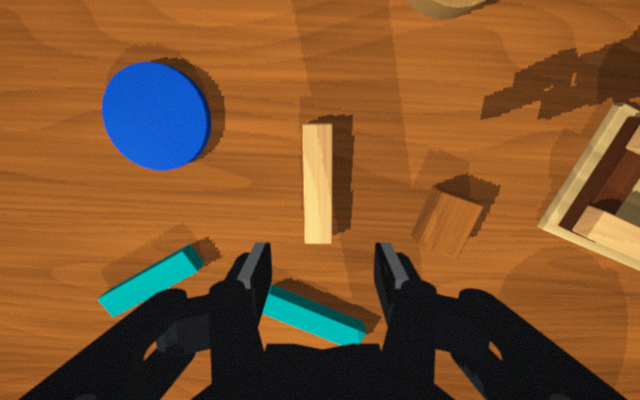

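The pale short bar is at (318,184) and clear of the fingers. The block at (450,218) and the turquoise pieces are outside the fingers' path.

Emit:
jog_arm(targets=[[[0,-0.09,2],[0,0,0],60],[[0,-0.09,4],[0,0,0],60],[[0,-0.09,5.4],[0,0,0],60],[[0,-0.09,6.2],[0,0,0],60],[[0,-0.09,6.6],[0,0,0],60],[[0,-0.09,6.6],[0,0,0],0],[[0,-0.09,6.6],[0,0,0],0],[[0,-0.09,6.6],[0,0,0],0]])

```text
time: 16.1
tool_pos: [0.5291, 0.3688, 0.0059]
tool_rot: [-0.001, 1.0, 0.024, 0.001]
contact_force: [0.1, 0.5, 2.5]
gripper_width: 0.311
grasp_force: 62.3
```

Emit:
jog_arm(targets=[[[0,0,0],[0,0,0],0],[[0,0,-1],[0,0,0],0],[[0,0,-2],[0,0,0],0],[[0,0,-4],[0,0,0],0],[[0,0,-6],[0,0,0],0],[[0,0,-7],[0,0,0],0],[[0,0,-7],[0,0,0],0],[[0,0,-7],[0,0,0],0]])

```text
time: 17.1
tool_pos: [0.5272, 0.3678, 0.1773]
tool_rot: [0.001, 1.0, 0.024, -0.001]
contact_force: [0.6, 0.5, -0.2]
gripper_width: 0.308
grasp_force: 62.0
```

```bash
python3 - <<'E'
from h import *
held(60); goto(549,83,170,-19.7)
E
```

```text
end -1.1019900934883111 lat@0 1.8349561534135228 yaw -0.3859088212357865 top z@0 -14.311278831722486 pitch 0.45154595344662496
pos [526.9 367.6 176.6] axis 2.7 -> shift [ 0.34 11.41  0.28] turn [0.02 0.02 2.8 ]
```

Emit:
jog_arm(targets=[[[0.02,0.7,0],[0,0,0.3],0],[[0.08,2.1,0],[0,0,0.7],0],[[0.13,4.0,0],[0,0,1.1],0],[[0.18,5.9,0],[0,0,1.5],0],[[0.23,7.8,0],[0,0,2.0],0],[[0.28,9.6,0],[0,0,2.4],0],[[0.32,10.9,0],[0,0,2.7],0],[[0.34,11.4,0],[0,0,2.8],0]])

```text
time: 18.15
tool_pos: [0.5494, 0.0818, 0.1782]
tool_rot: [0.0, 0.985, -0.173, -0.001]
contact_force: [-0.0, 0.4, -0.1]
gripper_width: 0.308
grasp_force: 62.0
```

Emit:
jog_arm(targets=[[[0,0,0.3],[0,0,0],0],[[0,0,0.6],[0,0,0],0],[[0,0,1.0],[0,0,0],0],[[0,0,1.0],[0,0,0],0]])

```text
time: 18.65
tool_pos: [0.5491, 0.0847, 0.1525]
tool_rot: [0.0, 0.985, -0.17, -0.001]
contact_force: [-0.1, 0.0, 0.3]
gripper_width: 0.313
grasp_force: 62.0
```

```bash
python3 - <<'E'
from h import *
for i in range(3): goto(549,83,60,-19.7); grab_frame('wrist')
E
```

```text
pos [549.1  84.7 152.5] axis -19.6 -> shift [0.03 0.06 3.7 ] turn [0.01 0.02 0.01]
pos [549.6  84.6 153.4] axis -19.6 -> shift [0.01 0.07 3.73] turn [0.   0.01 0.01]
pos [550.   84.5 154. ] axis -19.6 -> shift [-0.01  0.07  3.76] turn [0.   0.   0.01]
```

Emit:
jog_arm(targets=[[[0,0.06,1],[0,0,0],0],[[0,0.06,2],[0,0,0],0],[[0,0.06,2.9],[0,0,0],0],[[0,0.06,3.5],[0,0,0],0],[[0,0.06,3.7],[0,0,0],0],[[0,0.06,3.8],[0,0,0],0],[[0,0.06,3.8],[0,0,0],0]])

```text
time: 19.68
tool_pos: [0.5504, 0.0826, 0.0602]
tool_rot: [-0.0, 0.985, -0.171, 0.001]
contact_force: [0.1, -0.4, -0.8]
gripper_width: 0.308
grasp_force: 62.0
```

Emit:
jog_arm(targets=[[[0,0,0],[0,0,0],45],[[0,0,0],[0,0,0],60],[[0,0,-0.5],[0,0,0],60],[[0,0,-2],[0,0,0],60],[[0,0,-4],[0,0,0],60],[[-1,0,-5.4],[0,0,0],60],[[-2,1,-5.6],[0,0,0],60],[[-2,1,-5.6],[0,0,0],60]])

```text
time: 20.68
tool_pos: [0.4937, 0.0757, 0.2012]
tool_rot: [-0.0, 0.985, -0.171, 0.002]
contact_force: [0.2, 1.1, -0.0]
gripper_width: 0.6
grasp_force: 0.0
```

```bash
python3 - <<'E'
from h import *
tower(.069,.08); tower(.049,.06)
im,_=grab_frame('wrist'); cv2.imwrite('pics/w6.png',im[...,::-1])
E
```

```text
board (array([0. , 0.1]), array([168.5, 139.4]), -90.0, 12.1)
board xlim [-0.03422994  0.06946571] ylim [-0.05856327  0.08361713]
(array([ 1.2, 58.9]), array([119.1,  28.2]), -0.3, 74.0)
(array([  1.1, -60.2]), array([118.6,  29.1]), -0.1, 74.1)
board (array([7.1, 0.1]), array([168.5, 125.5]), -90.0, 12.1)
board xlim [-0.03387578  0.0696742 ] ylim [-0.05967045  0.08367045]
(array([44.1, -1.1]), array([92.3, 28.5]), -88.4, 54.1)
(array([-43.6,  -1.4]), array([92.2, 28.1]), 90.0, 53.9)
```

View pics/w6.png

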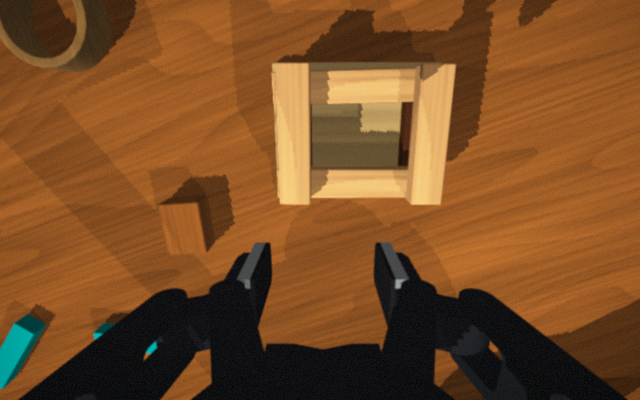

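The finished tower shows at (362,135), square and flat. Every bar is within about 3 mm of its place, and the gripper is clear.

```bash
python3 -c "
from plant import *
print(job_done())"
```

```text
the job is handed in; nothing more can be done
None
```

The tower is built and handed in: by the last wrist-camera measurement all four bars lie flat, within about 3 mm of their places and 2° of square, and the arm stayed clear of the other things on the bench; no verdict was returned.

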